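# Hang the mallet in its ring

### The job

Put the mallet away. First lean it in the sloping wooden rest, head up in the saddle and butt down in the trough, and let go of it there; then take it afresh, and drop it handle-first down through the ring that is wide enough for it, so that it hangs there freely with its head caught on the ring. Leave the other things on the bench where they are.

Things in the scene. Friction and masses are not known exactly. Their poses are not given: they have to be found in the camera images.
- mallet: Soft-faced mallet, about 0.26 kg. Head: cylinder 58 long, 38 dia, flat black faces at both ends. Wooden handle 18 thick leaves mid-head at right angles. Origin: head's centre; x down the handle's axis to the butt; y along the head, faces at y = -29, +29; centre of mass at x = about 12 mm. Starts lying on the bench: head's centre 19 high, handle drooping 0.06 rad to the butt.
- mallet_butt (a point): Middle of the handle's end face, 131 mm from the head's centre along the mallet's x. The last 37 mm of the handle swell to a butt 24 mm thick; a collar 23 mm thick covers the handle from the head (x = 19) to x = 26 mm.
- rest: Fixed plywood rest, base 165 x 90 x 8 mm. A 36 mm wide spine slopes down at 45 degrees along the rest's +x, 28 mm under the lying handle's axis, so fingers fit round the handle between the head's saddle (upper end) and the butt's trough (lower end). The head lies level across the saddle. Nothing stands above or beyond the upper end. Origin: on the bench, z up.
- rest_seat (a point): Where the head's centre lies when the mallet lies in the rest: x = -30, z = 135 mm in the rest's frame. The flat saddle, 44 mm wide (the head's faces stand out 7 mm each side), is 19 mm from this point, square to the slope.
- rest_foot (a point): Where the end of the butt lies when the mallet lies in the rest: 131 mm down the slope from rest_seat, 2 mm short of the trough's end stop. The trough is 54 mm long, its splayed cheeks about 30 mm apart at the bottom; its floor is 12 mm from the handle's axis.
- wide_stand: Dark steel stand fixed to the bench with a level ring, 34 mm inner and 46 mm outer diameter, 14 mm deep, top at 140 mm height: the mallet's handle goes through, its head does not. Origin: on the bench under the ring's centre. The post stands 56 to 68 mm from the ring's axis at +x, 132 mm high; base plate 8 mm thick.
- wide_stand_ring (a point): Centre of the wide ring's mouth, level with its top. When the mallet hangs, its head's centre is 19 mm above this point.
- narrow_stand: The same stand with a narrow ring, 14 mm inner and 26 mm outer diameter, too narrow for the mallet. The two stands may change places.
- tape_roll: Loose bystander: black roll of tape, 62 mm across and 19 mm high.
- tin_swabs: Loose bystander: white round tub with a blue lid, 64 mm across and 48 mm high.
- power_brick: Loose bystander: black power brick, 125 x 58 x 35 mm.
Not all that is in view belongs to the job. Leave any green or turquoise look-alike of the mallet alone.

How it is judged:
By the outcome, as a careful person would: the job done as asked, in the order asked, and still so for the second after the job is handed in, with the robot touching nothing.
It also fails if it takes over 61 s, if anything falls off the work surface, if the arm or the gripper's body presses on something with over 40 N, if the wrist force passes 120 N, or if a joint passes its speed limit or range.

### The arm

A 6-joint arm with a two-finger parallel gripper is mounted at the origin on the work surface; the furniture and walls round the work are solid. World frame = base frame: x ahead of the robot, y to its left, z up, the work surface at z = 0. Lengths are in m, angles in degrees, forces in N, time in s.
With the tool pointing down it reaches from about 0.4 to 0.825 m from the base axis. Payload 7 kg.
Tool frame: the origin (TCP) lies midway between the tips of the shut fingers; the grasp point (between the pads) lies 19 mm behind it (hold_point_z is the distance from the TCP to the grasp point, in m); z points along the fingers, y is the line along which they close (so a half turn about z gives the same grasp; the last joint's range is limited). The gripper opens to 88 mm and grips with 3 to 60 N. Pads are 19 mm wide; open, the fingers measure 130 mm over their backs; the gripper's body (78 mm by 193 mm) begins 47 mm behind the grasp point.
Start: joints at [-50.701, 20.546, 0.682, 0, -70.136, -16.507], TCP at [0.261, -0.622, 0.227] pointing down, gripper open.
Joint ranges: [-176.03, 176.03], [-82.01, 121.73], [-58.28, 71.71], [-173.87, 95.51], [-174.79, -0.11], [-173.66, 173.66]. Speed limits (degrees/s): [136.94, 136.94, 172.46, 180, 180, 180].

### API

Orientations are given as [roll, pitch, yaw] about the fixed x, y, z axes, in that order (R = Rz(yaw) Ry(pitch) Rx(roll)).
In Python, from plant import get_state, capture, close_job, hold_point_z gives the robot as it stands.
- The arm moves only by the shell command python3 -m inch 'ROWS' [FORCE]. ROWS is text: rows parted by semicolons, each of 5 numbers parted by spaces: the shift along the tool's x, y, z normalised to -1 to 1, where 1 is 0.15 m, then the turn about the tool's z normalised to -1 to 1, where 1 is 360 degrees, then the opening, from 0 (shut) to 1 (fully open). In form: tx ty tz spin grip; .... A call has exactly 8 rows; each row shifts and turns the commanded pose from where the row before left it, along the tool's axes as they then stand; what a row does not reach is not made up. A row lasts 1/8 s, in which the tool goes at most 62.5 mm and 10.7 degrees, less where a joint would pass 70% of its speed; a pose out of reach is approached as far as the arm can. A call with a number of a shift or a turn outside -1 to 1 is refused whole. A call with a gripper value outside its range is refused whole. The fingers move at their own pace and stop on an object; FORCE is the grip in N (left out, the last holds). Time passes only in rows, so rows that do not move let the fingers close, or fill a call up. It gives the time, the measured TCP pose, the force, the opening and the grip force at its end, in the units of the state.
- get_state(): the state, without advancing time (a new reading comes with each control period).
- capture(name): name is "scene" or "side" or "wrist"; returns a dict with "color" (400x640x3 uint8, blue, green, red), "mtx" (3x3 intrinsics, pixels), "dist_coeffs" ([k1, k2, p1, p2, k3] as OpenCV has them; the pictures are not rectified), "R" (3x3) and "t" (3): a world point X has camera coordinates R X + t. Camera axes: x right, y down, z forward; pixel columns grow to the right and rows downward; lengths in m; the calibration is good to about 2 mm. A picture is of the moment at which its call begins. There is no depth.
- close_job(): hands the job in; it is judged then, once.
The state is a dict: "time_s": time; "joints": joint angles; "qd": joint speeds; "joint_torque": joint torques, N m; "tcp_pos": TCP position; "eef_rot": TCP orientation; "contact_force": force on the tool from outside, world axes, zero at the start; "moment": the same for the moment, N m; "gripper_width": finger opening in m; "gripper_force": force on a finger pad.
Only numpy, scipy, OpenCV 4.12 (cv2) and the standard library are available. Lean on these libraries where they do the work, as an engineer would, in place of code of your own. Each camera call takes 0.05 s, during which the arm holds its last target. There are 200 camera calls.

## Working session

There is one attempt and no reset: what is moved stays moved. The work goes in short steps, Python scripts to look and compute and a shell command to move; the robot and the scene stay as the last step left them, time stands still between calls to the robot, and variables do not carry over. Pictures are saved under pics/ and viewed, at most 10 in all, crops included, and the job is handed in when it is done.

```bash
mkdir -p pics; ls
python3 - <<'E'
from plant import *
import cv2
print(get_state(),hold_point_z)
for n in("scene","side"):
    c=capture(n);cv2.imwrite(f"pics/{n}0.png",c["color"]);print(n,c["mtx"].tolist(),c["dist_coeffs"],c["R"].tolist(),c["t"])
E
```

```text
pics
{'time_s': 0.0, 'joints': array([-5.07017183e+01,  2.05924807e+01,  6.31506003e-01, -1.93367125e-02,
       -7.01364022e+01, -1.65080714e+01]), 'qd': array([-0.07565257, -0.0092929 , -0.02365989,  0.06278305, -0.04073426,
        0.03318377]), 'joint_torque': array([ 1.50246509e-03, -5.82718742e+01,  2.93056619e+01,  6.99717075e+00,
        6.89963999e-03, -1.65563106e-04]), 'tcp_pos': array([ 0.26124567, -0.62184037,  0.22559614]), 'eef_rot': array([ 1.79901472e+02, -1.02440684e-02, -1.57216367e+02]), 'contact_force': array([ 0.33102937, -0.29798254, -0.37219455]), 'moment': array([-0.05353669,  0.01069833, -0.04603365]), 'gripper_force': 0.0, 'gripper_width': 0.08773995663817971} 0.0188
scene [[412.17948279265545, 0.0, 318.86258489349166], [0.0, 412.17948279265545, 203.3971935927903], [0.0, 0.0, 1.0]] [0.00748785 0.         0.         0.         0.        ] [[-0.5473892041960995, -0.8368613917452908, -0.005298125677593977], [-0.6301839601160821, 0.4163511105671208, -0.6553776996068273], [0.5506661743215873, -0.35540788361495285, -0.7552827289978022]] [0.3845274  0.40495548 0.96251014]
side [[391.78364890597743, 0.0, 314.51074418333326], [0.0, 391.78364890597743, 198.1159057213203], [0.0, 0.0, 1.0]] [-0.07166218  0.          0.          0.          0.        ] [[0.808485530405939, -0.5883439049975517, 0.014233642417160138], [-0.3775119045941417, -0.5370168115881732, -0.7543856480351253], [0.45148190330724386, 0.604536511324092, -0.6562771498857509]] [-0.43513403  0.35063033  1.23600865]
```

View pics/scene0.png

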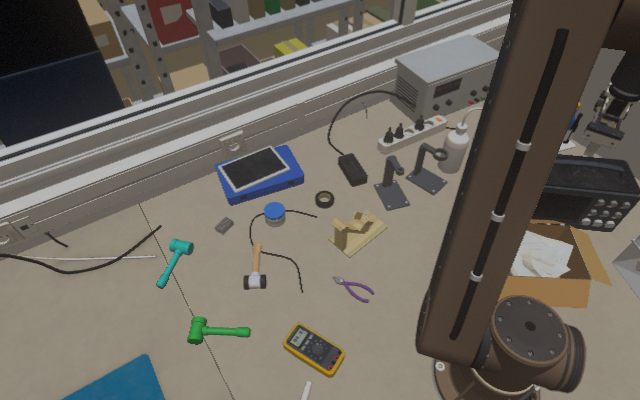

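View pics/side0.png

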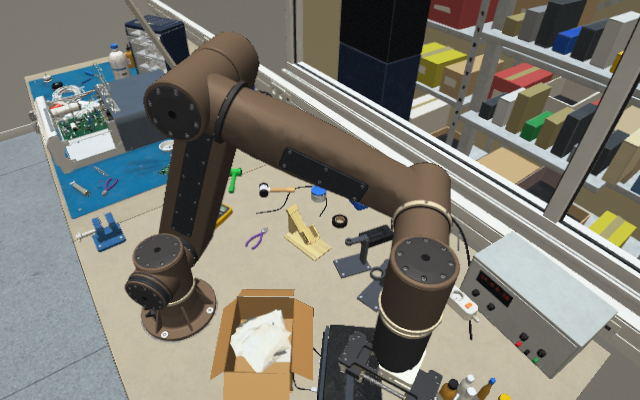

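The real mallet candidates are: the wooden-handled one with the pale and black head at scene (256,268), the turquoise one at (178,260) and the green one at (215,330). By the description I choose (256,268), and I check it in a close crop. The rest is near (355,233), the stands near (392,180) and (430,165).

Run:
```python
import cv2
a=cv2.imread("pics/scene0.png");b=cv2.imread("pics/side0.png")
cv2.imwrite("pics/c1.png",cv2.resize(a[130:300,225:465],None,fx=3.3,fy=3.3,interpolation=cv2.INTER_CUBIC))
cv2.imwrite("pics/c2.png",cv2.resize(b[160:320,250:410],None,fx=3.7,fy=3.7,interpolation=cv2.INTER_CUBIC))
```

```text
(no output)
```

View pics/c1.png

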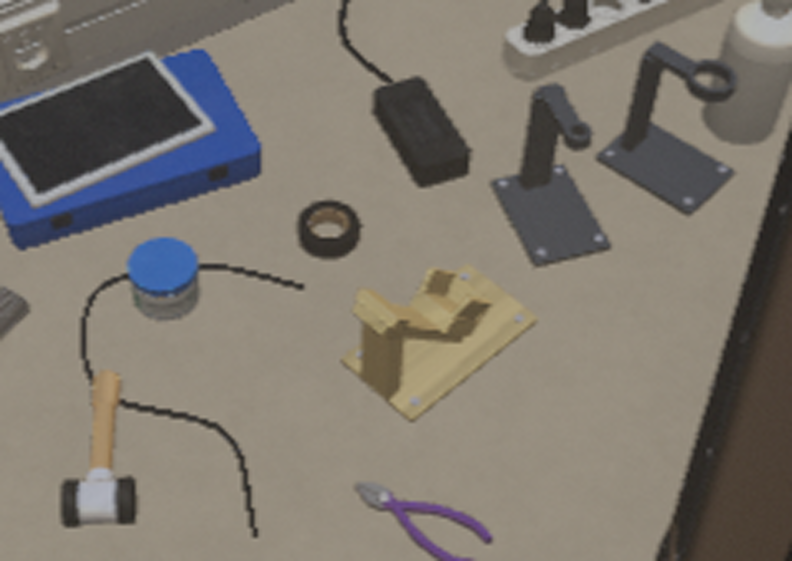

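View pics/c2.png

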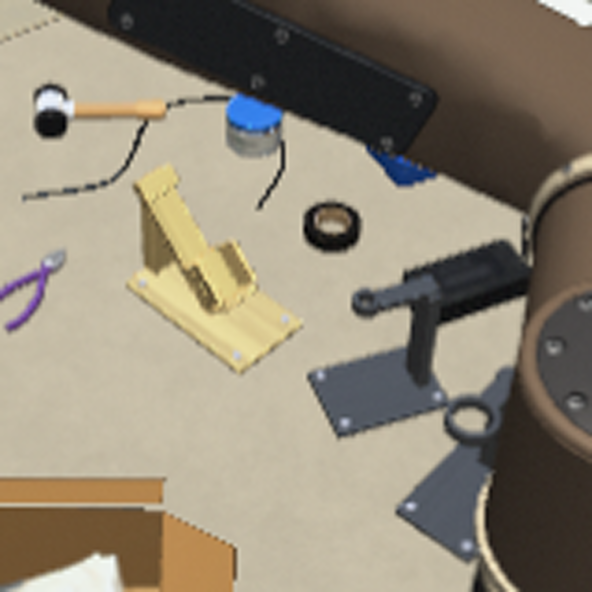

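The crop confirms it: white head with black faces at scene (255,281.5) and wooden butt at (257.5,243). The wide ring is the right-hand one, at scene (440,154) and side (378,273). The rest has its saddle at the left end, with base corners at scene (329,240), (349.5,257), (387,227) and (367,211).

```bash
cat > h.py <<'E'
import numpy as np, cv2
from plant import *
def ray(c,p):
    u=cv2.undistortPoints(np.array([[p]],float),c["mtx"],c["dist_coeffs"])[0,0]
    R=c["R"];o=-R.T@c["t"];d=R.T@np.array([u[0],u[1],1]);return o,d/np.linalg.norm(d)
def onz(c,p,z):
    o,d=ray(c,p);return o+d*(z-o[2])/d[2]
def tri(c1,p1,c2,p2):
    o1,d1=ray(c1,p1);o2,d2=ray(c2,p2)
    s=np.linalg.lstsq(np.c_[d1,-d2],o2-o1,rcond=None)[0]
    a,b=o1+s[0]*d1,o2+s[1]*d2;return (a+b)/2,np.linalg.norm(a-b)
def proj(c,X):
    r=cv2.Rodrigues(c["R"])[0];return cv2.projectPoints(np.array([X],float),r,c["t"],c["mtx"],c["dist_coeffs"])[0][0,0]
E
python3 - <<'E'
from h import *
np.set_printoptions(precision=4,suppress=True)
S=capture("scene");D=capture("side")
f=lambda x,y:(225+(x+.5)/3.3-.5,130+(y+.5)/3.3-.5)
g=lambda x,y:(250+(x+.5)/3.7-.5,160+(y+.5)/3.7-.5)
print("ring",tri(S,f(710,80),D,g(472,419)),onz(S,f(710,80),.14),onz(D,g(472,419),.14))
print("narrow",tri(S,f(579,133),D,g(367,301)))
print("head",tri(S,f(99,500),D,g(51,111)),onz(S,f(99,500),.019),onz(D,g(51,111),.019))
print("butt",tri(S,f(107,374),D,g(165,109)),onz(S,f(107,374),.013))
C=[onz(S,f(*p),.008) for p in((343,360),(411,417),(536,320),(470,266))]
C2=[onz(D,g(*p),.008) for p in((128,285),(240,371),(302,322))]
print("rest",np.array(C),np.array(C2))
for a,b in((0,1),(1,2),(2,3),(3,0)):
    e=C[b]-C[a];print(np.linalg.norm(e),np.degrees(np.arctan2(e[1],e[0])))
e=C2[1]-C2[0];print(np.linalg.norm(e),np.degrees(np.arctan2(e[1],e[0])))
# wide stand plate corners
for p in((597,157),(690,212),(734,172),(642,124)):print("plate",onz(S,f(*p),.008))
c=capture("wrist");cv2.imwrite("pics/w0.png",c["color"]);s=get_state()
R=cv2.Rodrigues(np.zeros(3))[0];print("wristcam",-c["R"].T@c["t"],c["R"],s["tcp_pos"])
E
```

```text
ring (array([ 0.5291, -0.3319,  0.1332]), np.float64(0.00308652012062556)) [ 0.5225 -0.3246  0.14  ] [ 0.5265 -0.3349  0.14  ]
narrow (array([ 0.5409, -0.182 ,  0.1358]), np.float64(0.003534806097844277))
head (array([0.5114, 0.3324, 0.0188]), np.float64(0.0021836481572805218)) [0.51   0.3325 0.019 ] [0.5126 0.3328 0.019 ]
butt (array([0.6244, 0.2669, 0.0123]), np.float64(0.0020599657900265906)) [0.6226 0.2671 0.013 ]
rest [[ 0.5236  0.0827  0.008 ]
 [ 0.441   0.0677  0.008 ]
 [ 0.4638 -0.0898  0.008 ]
 [ 0.5482 -0.0789  0.008 ]] [[ 0.4424  0.0615  0.008 ]
 [ 0.4687 -0.0952  0.008 ]
 [ 0.5557 -0.0801  0.008 ]]
0.08395129753647554 -169.6826030794903
0.15912857214361986 -81.76061981437736
0.08511579140784556 7.36277733222736
0.1634793333259778 98.66337044473113
0.1589506952188956 -80.45849897723832
plate [ 0.5919 -0.2745  0.008 ]
plate [ 0.4846 -0.3002  0.008 ]
plate [ 0.5002 -0.3748  0.008 ]
plate [ 0.6027 -0.345   0.008 ]
wristcam [ 0.1978 -0.649   0.3853] [[-0.3871  0.9221  0.0014]
 [ 0.891   0.3736  0.2578]
 [ 0.2372  0.101  -0.9662]] [ 0.2614 -0.6221  0.2261]
```

```bash
cat >> h.py <<'E'
def delta(x,y,z,yaw,s=None):
    "total normalised tx ty tz (at present yaw) and spin to reach TCP x,y,z,yaw"
    s=s or get_state();p=s["tcp_pos"];w=np.radians(s["eef_rot"][2]);d=np.array([x,y,z])-p
    t=np.array([d[0]*np.cos(w)+d[1]*np.sin(w),d[0]*np.sin(w)-d[1]*np.cos(w),-d[2]])/.15
    a=(yaw-s["eef_rot"][2]+180)%360-180
    print("tcp",p.round(4),s["eef_rot"].round(1),"t",round(s["time_s"],2),"F",s["contact_force"].round(1),"w",round(s["gripper_width"],4),"| total",t.round(3),"spin",round(-a/360,4),"rows>=",round(max(np.linalg.norm(d)/.0625,abs(a)/10.7),1))
E
python3 -m inch '-0.34 0.155 0 0 1;-0.34 0.155 0 0 1;-0.34 0.155 0 0 1;-0.34 0.155 0 0 1;-0.34 0.155 0 0 1;-0.34 0.155 0 0 1;-0.34 0.155 0 0 1;0 0 0 -0.028 1'
python3 - <<'E'
from h import *
c=capture("wrist");cv2.imwrite("pics/w1.png",c["color"])
print(proj(c,[.527,-.333,.14]))
delta(.55,-.02,.226,-30)
E
```

```text
time_s: 1.25
tcp_pos: [0.53, -0.3311, 0.2263]
eef_rot: [180.0, 0.0, -146.8]
contact_force: [-0.7, -0.1, -0.1]
gripper_width: 0.0876
gripper_force: 0.0
[319.77130086 199.26015318]
tcp [ 0.5289 -0.3321  0.2263] [ 180.    -0.  -146.2] t 1.3 F [ 0.   0.4 -0.3] w 0.0877 | total [-1.276  1.65   0.002] spin -0.3227 rows>= 10.9
```

View pics/w1.png

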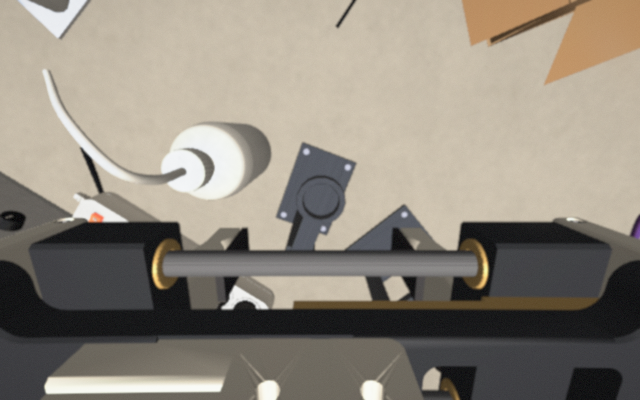

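The wrist view shows the wide ring at (321,198), within 2 px of where I predicted it, with the post at about (301,240). The moves are next: go over the rest.

```bash
python3 - <<'E'
from h import *
c=capture("wrist");print(onz(c,(321,198),.14),onz(c,(301,238),.132))
E
python3 -m inch '-0.21 0.28 0 0 1;-0.21 0.28 0 0 1;-0.21 0.28 0 0 1;-0.21 0.28 0 0 1;-0.21 0.28 0 0 1;-0.21 0.28 0 0 1;0 0 0 -0.028 1;0 0 0 -0.028 1'
python3 - <<'E'
from h import *
c=capture("wrist");cv2.imwrite("pics/w2.png",c["color"])
for q in ([.4966-.015*0,-.007,.008],[.492,.0226,.135]):print(proj(c,q))
delta(.48,.33,.226,-30)
E
```

```text
[ 0.52436628 -0.33384402  0.14      ] [ 0.57099946 -0.32627295  0.132     ]
time_s: 2.35
tcp_pos: [0.5493, -0.0195, 0.2267]
eef_rot: [-180.0, 0.0, -126.9]
contact_force: [0.4, -0.0, 0.0]
gripper_width: 0.0875
gripper_force: 0.0
[356.06967841 161.44589693]
[395.36423989 200.65276571]
tcp [ 0.5494 -0.0199  0.2267] [-180.     0.  -126.4] t 2.4 F [0.7 0.6 0.4] w 0.0877 | total [-1.603  1.756  0.004] spin -0.2677 rows>= 9.0
```

View pics/w2.png

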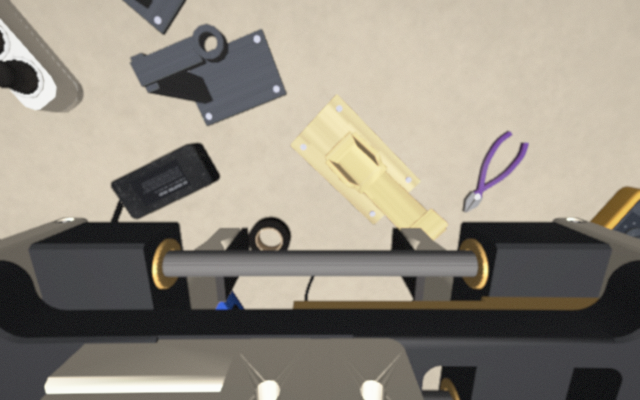

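Run:
```python
from h import *
np.set_printoptions(precision=4,suppress=True)
c=capture("wrist")
P=np.array([onz(c,p,.008) for p in((339,109),(304,147),(373,214),(414,181))]);print(P,P.mean(0))
for a,b in((0,1),(1,2),(2,3),(3,0)):
    e=P[b]-P[a];print(np.linalg.norm(e),np.degrees(np.arctan2(e[1],e[0])))
K=np.array([onz(c,p,.008) for p in((337,96),(292,144))]);e=K[1]-K[0];print(K.mean(0),np.linalg.norm(e),np.degrees(np.arctan2(e[1],e[0])))
o=P.mean(0)*[1,1,0]; a=np.radians(-81);X=np.array([np.cos(a),np.sin(a),0]);Y=np.array([-X[1],X[0],0])
w=lambda x,y,z:o+X*x+Y*y+np.array([0,0,z])
k=.5**.5
for t in(-.02,0,.02):
  print(t,[proj(c,w(-.03-.019*k+t*k,y,.135-.019*k-t*k)) for y in(-.022,.022)])
im=c["color"];hsv=cv2.cvtColor(im,cv2.COLOR_BGR2HSV);cv2.imwrite("pics/w2c.png",cv2.resize(im[80:250,280:460],None,fx=3.3,fy=3.3,interpolation=cv2.INTER_CUBIC))
```

```text
[[ 0.4759 -0.0773  0.008 ]
 [ 0.5421 -0.0656  0.008 ]
 [ 0.5197  0.0689  0.008 ]
 [ 0.4471  0.0625  0.008 ]] [ 0.4962 -0.0029  0.008 ]
0.06720525149654599 10.025690623993475
0.136344378402213 99.45130718852815
0.07284858164786766 -174.9358145295018
0.14269411489500367 -78.36655613614832
[ 0.5107 -0.085   0.008 ] 0.08495074675106634 9.108559769672148
-0.02 [array([435.5002, 208.6154]), array([400.2708, 239.3508])]
0 [array([420.5031, 194.802 ]), array([387.129, 224.717])]
0.02 [array([406.7056, 182.0806]), array([375.0051, 211.2105])]
```

View pics/w2c.png

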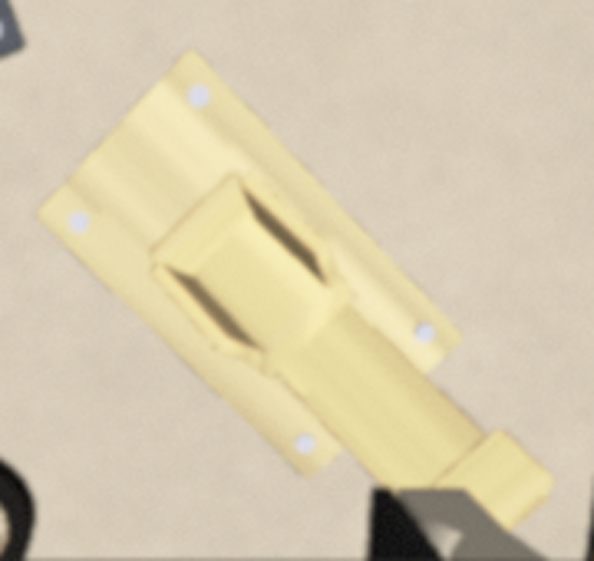

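The crop shows the saddle pad centred at about wrist (431,226), so the origin is not at the base's middle. I triangulate the saddle from the other views.

Run:
```python
from h import *
np.set_printoptions(precision=4,suppress=True)
c=capture("wrist");S=capture("scene");D=capture("side")
f=lambda x,y:(225+(x+.5)/3.3-.5,130+(y+.5)/3.3-.5)
g=lambda x,y:(250+(x+.5)/3.7-.5,160+(y+.5)/3.7-.5)
q=lambda x,y:(280+(x+.5)/3.3-.5,80+(y+.5)/3.3-.5)
m=q(497,481)
print(tri(c,m,S,f(381,310)),tri(c,m,D,g(157,184)))
o=np.array([.4962,-.005,0]);a=np.radians(-80.5);X=np.array([np.cos(a),np.sin(a),0]);k=.5**.5
for d in np.arange(0,.04,.005):
  p=o-X*d
  print(d,proj(c,p+X*(-.0434)+[0,0,.1216]),"stop",proj(c,p+X*(.0626+.002*k)+[0,0,.0424-.002*k]),
   proj(c,p+X*(.0626+.002*k-.012*k)+[0,0,.0424-.002*k-.012*k]))
print(m,"stop top mid",q(195,216),"floor/stop junction",q(220,245))
```

```text
(array([0.4793, 0.0739, 0.1193]), np.float64(0.005538093156722733)) (array([0.4796, 0.0637, 0.1284]), np.float64(0.006153269279178393))
0.0 [402.9917 207.2973] stop [323.8916 129.8715] [328.7105 134.5915]
0.005 [406.359  210.5842] stop [326.8696 132.7908] [331.5918 137.4153]
0.01 [409.7062 213.8509] stop [329.8316 135.6938] [334.4581 140.2239]
0.015 [413.0335 217.0975] stop [332.7776 138.5808] [337.3095 143.0175]
0.02 [416.3412 220.3245] stop [335.7079 141.452 ] [340.1462 145.7963]
0.025 [419.6295 223.532 ] stop [338.6226 144.3074] [342.9683 148.5604]
0.03 [422.8986 226.7203] stop [341.522  147.1474] [345.7761 151.3099]
0.035 [426.1488 229.8896] stop [344.4061 149.972 ] [348.5695 154.0451]
(430.25757575757575, 225.4090909090909) stop top mid (338.74242424242425, 145.10606060606062) floor/stop junction (346.3181818181818, 153.89393939393938)
```

Run:
```python
from h import *
np.set_printoptions(precision=4,suppress=True)
c=capture("wrist");S=capture("scene");D=capture("side")
f=lambda x,y:(225+(x+.5)/3.3-.5,130+(y+.5)/3.3-.5)
g=lambda x,y:(250+(x+.5)/3.7-.5,160+(y+.5)/3.7-.5)
q=lambda x,y:(280+(x+.5)/3.3-.5,80+(y+.5)/3.3-.5)
A=onz(c,q(220,245),.0325);B=onz(c,q(497,481),.1216);e=A-B;print(A,B,np.linalg.norm(e[:2]),np.degrees(np.arctan2(e[1],e[0])))
print("S",onz(S,f(381,310),.1216),"D",onz(D,g(157,184),.1216))
C=np.array([onz(c,q(*p),.1216) for p in((500,430),(553,485),(440,480),(508,530))]);print(C)
# base edges
for p in((190,50),(38,213),(460,340),(303,475)):print(onz(c,q(*p),.008))
# screws from side
for p in((144,284),(238,355),(286,319)):print("side screw",onz(D,g(*p),.008))
for p in((415,401),(519,321),(464,276)):print("scene screw",onz(S,f(*p),.008))
s=get_state();print(s["tcp_pos"],s["eef_rot"])
```

```text
[ 0.5018 -0.0271  0.0325] [0.4779 0.0708 0.1216] 0.10076674451762029 -76.27758060755451
S [0.4804 0.0763 0.1216] D [0.484  0.0662 0.1216]
[[0.4685 0.0573 0.1216]
 [0.4649 0.0823 0.1216]
 [0.4916 0.0599 0.1216]
 [0.4837 0.0868 0.1216]]
[ 0.4665 -0.0918  0.008 ]
[ 0.5527 -0.0792  0.008 ]
[0.4442 0.0701 0.008 ]
[0.5312 0.0797 0.008 ]
side screw [0.4564 0.0533 0.008 ]
side screw [ 0.4789 -0.0779  0.008 ]
side screw [ 0.5452 -0.0677  0.008 ]
scene screw [0.4525 0.055  0.008 ]
scene screw [ 0.4714 -0.0761  0.008 ]
scene screw [ 0.5415 -0.0667  0.008 ]
[ 0.5495 -0.0201  0.2266] [-179.9983    0.0035 -127.1586]
```

```bash
python3 -m inch '-0.1 0.12 0 0 1;-0.1 0.12 0 0 1;-0.1 0.12 0 0 1;-0.1 0.12 0 0 1;-0.1 0.12 0 0 1;-0.1 0.12 0 0 1;0 0 0 0 1;0 0 0 0 1'
python3 - <<'E'
from h import *
c=capture("wrist");o=np.array([.4919,.0236,0]);p=proj(c,o+[0,0,.08]);print(p)
x,y=[int(np.clip(v-100,0,m)) for v,m in zip(p,(440,200))]
cv2.imwrite("pics/w3.png",cv2.resize(c["color"][y:y+200,x:x+200],None,fx=3,fy=3,interpolation=cv2.INTER_CUBIC));print(x,y)
np.savez("w3.npz",**{k:c[k] for k in("mtx","dist_coeffs","R","t")})
delta(.511,.332,.226,-30)
E
```

```text
time_s: 3.75
tcp_pos: [0.5173, 0.1169, 0.2265]
eef_rot: [180.0, -0.0, -127.0]
contact_force: [0.1, -0.7, -0.7]
gripper_width: 0.0877
gripper_force: 0.0
[285.66406151 105.08350605]
185 5
tcp [0.5174 0.1167 0.2265] [ 180.   -0. -127.] t 3.8 F [-0.8 -0.3 -0.7] w 0.0881 | total [-1.12   0.898  0.003] spin -0.2695 rows>= 9.1
```

View pics/w3.png

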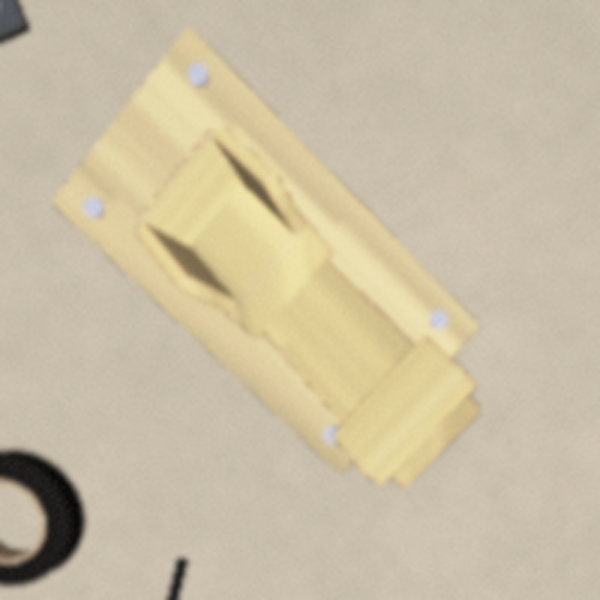

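The clear view shows the saddle pad with corners at crop (428,340), (476,388), (382,485) and (338,435), and base corners at (190,28), (57,203), (478,327) and (340,468).

```bash
python3 - <<'E'
from h import *
np.set_printoptions(precision=4,suppress=True)
c=dict(np.load("w3.npz"));q=lambda x,y:(185+(x+.5)/3-.5,5+(y+.5)/3-.5)
ang=lambda e:np.degrees(np.arctan2(e[1],e[0]))
P=[onz(c,q(*p),.1216) for p in((428,340),(476,388),(382,485),(338,435))]
B=[onz(c,q(*p),.008) for p in((190,28),(57,203),(340,468),(478,327))]
for n,L in(("pad",P),("base",B)):
  print(n,np.mean(L,0),[ (round(np.linalg.norm(L[i]-L[i-3]),4),round(ang(L[(i+1)%4]-L[i]),1)) for i in range(4)])
N=[onz(c,q(*p),.008) for p in((199,74),(93,207),(332,435),(438,320))];print("screws",np.mean(N,0),ang(N[0]-N[3]),ang(N[1]-N[2]),ang(N[1]-N[0]))
E
python3 -m inch '-0.4 0 0 -0.028 1;-0.34 0.2 0 -0.028 1;-0.3 0.24 0 -0.028 1;-0.2 0.3 0 -0.028 1;0 0 0 -0.028 1;0 0 0 -0.028 1;0 0 0 -0.028 1;0 0 0 -0.028 1'
python3 - <<'E'
from h import *
delta(.46,.362,.226,-30)
E
```

```text
pad [0.4849 0.0738 0.1216] [(np.float64(0.0207), np.float64(99.4)), (np.float64(0.0422), np.float64(8.7)), (np.float64(0.0209), np.float64(-86.0)), (np.float64(0.0402), np.float64(-171.5))]
base [ 0.4973 -0.005   0.008 ] [(np.float64(0.0878), np.float64(9.8)), (np.float64(0.1603), np.float64(99.4)), (np.float64(0.0868), np.float64(-172.1)), (np.float64(0.1632), np.float64(-81.0))]
screws [ 0.498  -0.0055  0.008 ] -81.0568915972206 -80.90670546631164 8.971643066628333
time_s: 4.8
tcp_pos: [0.4875, 0.312, 0.2265]
eef_rot: [180.0, -0.0, -46.1]
contact_force: [0.5, 0.3, -0.9]
gripper_width: 0.0876
gripper_force: 0.0
tcp [0.4875 0.312  0.2265] [180.   -0.  -46.1] t 4.8 F [ 0.5  0.3 -0.9] w 0.0876 | total [-0.367 -0.099  0.003] spin -0.0447 rows>= 1.5
```

Run:
```python
from h import *
np.set_printoptions(precision=4,suppress=True)
c=capture("wrist");im=c["color"];h=cv2.cvtColor(im,cv2.COLOR_BGR2HSV);cv2.imwrite("pics/w4.png",im)
print("pred head",proj(c,[.511,.332,.019]),"butt",proj(c,[.6235,.267,.012]))
def big(m,near):
    n,l,s,ce=cv2.connectedComponentsWithStats(m.astype(np.uint8));i=[k for k in range(1,n) if s[k,4]>60];k=min(i,key=lambda k:np.hypot(*(ce[k]-near)));return l==k,s[k],ce[k]
def rect(m): 
    return cv2.minAreaRect(np.argwhere(m)[:,::-1].astype(np.float32))
H=proj(c,[.511,.332,.019]);Bu=proj(c,[.59,.286,.014])
x,y=int(H[0]),int(H[1])
wood=(h[...,0]<25)&(h[...,1]>90)&(h[...,2]>90)
m,s,ce=big(wood,Bu);r=rect(m);print("wood",s,ce,r)
print([onz(c,p,.014) for p in cv2.boxPoints(r)])
dark=(h[...,2]<75)
n,l,s,ce=cv2.connectedComponentsWithStats(dark.astype(np.uint8))
for k in range(1,n):
    if s[k,4]>80 and np.hypot(*(ce[k]-H))<120: print("dark",s[k],ce[k],onz(c,ce[k],.019))
white=(h[...,1]<40)&(h[...,2]>170)
n,l,s,ce=cv2.connectedComponentsWithStats(white.astype(np.uint8))
for k in range(1,n):
    if s[k,4]>150 and np.hypot(*(ce[k]-H))<120: print("white",s[k],ce[k],onz(c,ce[k],.03))
```

```text
pred head [296.8823 177.1742] butt [266.3341  77.6157]
wood [258  80  29  80 196] [269.801  111.4235] ((274.48046875, 119.15504455566406), (82.8193359375, 7.825999736785889), 70.615478515625)
[array([0.6285, 0.2783, 0.014 ]), array([0.6239, 0.2696, 0.014 ]), array([0.5341, 0.3173, 0.014 ]), array([0.5389, 0.3268, 0.014 ])]
dark [282  95 109  78 316] [347.6962 117.4968] [0.5166 0.2305 0.019 ]
dark [305 161  15  27 245] [312.0327 174.0531] [0.4992 0.3148 0.019 ]
dark [273 170  15  27 207] [278.9082 183.4734] [0.5227 0.3553 0.019 ]
white [     0      0    640    250 120313] [346.9179 113.3188] [0.5214 0.2286 0.03  ]
white [ 259  277  153   31 2854] [331.7803 289.5589] [0.3619 0.4171 0.03  ]
```

View pics/w4.png

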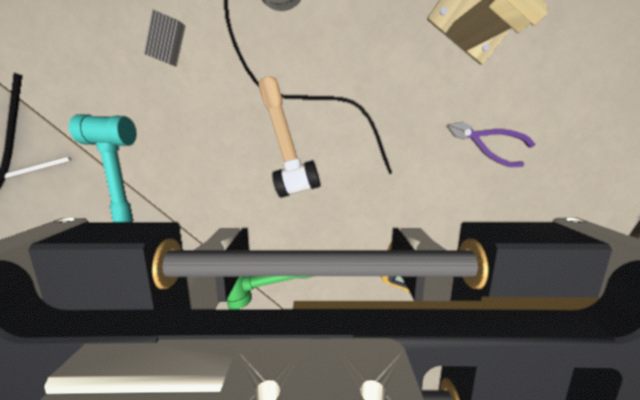

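The view confirms the mallet: head centred at (296,178), butt at (270,80), black faces at (312,174) and (279,183). Now line up over the head and descend.

```bash
python3 - <<'E'
from h import *
delta(.511,.334,.003,-30)
E
python3 -m inch '0 0.2 0.2 -0.022 1;0 0 0.2 -0.0227 1;0 0 0.2 0 1;0 0 0 0 1;0 0 0 0 1;0 0 0 0 1;0 0 0 0 1;0 0 0 0 1'
python3 - <<'E'
from h import *
delta(.511,.334,.003,-30)
E
```

```text
tcp [0.4875 0.312  0.2265] [180.   -0.  -45.6] t 4.85 F [ 0.3 -0.1  0.5] w 0.088 | total [ 0.005 -0.214  1.49 ] spin -0.0433 rows>= 3.6
time_s: 5.85
tcp_pos: [0.4655, 0.2922, 0.1371]
eef_rot: [-180.0, -0.0, -30.2]
contact_force: [0.1, 0.1, -0.0]
gripper_width: 0.0876
gripper_force: 0.0
tcp [0.4655 0.2922 0.1371] [-180.    -0.   -30.2] t 5.85 F [ 0.1  0.1 -0. ] w 0.0876 | total [ 0.121 -0.394  0.894] spin -0.0007 rows>= 2.4
```

I typed the ty sign the wrong way. I correct it here.

```bash
python3 -m inch '0.06 -0.2 0 0 1;0.06 -0.194 0 0 1;0 0 0.2 0 1;0 0 0.2 0 1;0 0 0.2 0 1;0 0 0.15 0 1;0 0 0 0 1;0 0 0 0 1'
python3 - <<'E'
from h import *
delta(.511,.334,.003,-30)
E
```

```text
time_s: 6.85
tcp_pos: [0.5112, 0.3345, 0.025]
eef_rot: [-179.9, -0.0, -30.2]
contact_force: [0.8, -0.6, -0.4]
gripper_width: 0.0876
gripper_force: 0.0
tcp [0.5112 0.3345 0.025 ] [-179.9   -0.   -30.2] t 6.85 F [ 0.8 -0.6 -0.4] w 0.0876 | total [0.    0.003 0.147] spin -0.0006 rows>= 0.4
```

```bash
python3 -m inch '0 0 0.07 0 1;0 0 0.07 0 1;0 0 0 0 0.5;0 0 0 0 0.5;0 0 0 0 0.5;0 0 0 0 0.5;0 0 0 0 0.5;0 0 0 0 0.5' 40; python3 -m inch '0 0 0 0 0.4;0 0 0 0 0.4;0 0 -0.1 0 0.4;0 0 -0.3 0 0.4;0 0 -0.3 0 0.4;0 0 -0.3 0 0.4;0 0 -0.3 0 0.4;0 0 0 0 0.4'
cat > ang.py <<'E'
from h import *
# handle angle from scene: wood mask centroid/ends, intersect ray with vertical plane of the mallet
def look(tag):
    s=get_state();p=s["tcp_pos"];w=np.radians(s["eef_rot"][2])
    g=p+[0,0,.0188];u=np.array([np.cos(w),np.sin(w),0]);n=np.array([-u[1],u[0],0])
    for cam in("scene","side"):
        c=capture(cam);cv2.imwrite(f"pics/{tag}_{cam}.png",c["color"]);h=cv2.cvtColor(c["color"],cv2.COLOR_BGR2HSV)
        m=((h[...,0]<19)&(h[...,0]>8)&(h[...,1]>85)&(h[...,2]>110)).astype(np.uint8)
        k=np.zeros_like(m);q=proj(c,g);cv2.circle(k,tuple(int(v) for v in q),90,1,-1)
        N,l,st,ce=cv2.connectedComponentsWithStats(m*k)
        for i in range(1,N):
            if st[i,4]<25: continue
            pts=np.argwhere(l==i)[:,::-1]
            X=[]
            for v in pts:
                o,d=ray(c,v);X.append(o+d*((g-o)@n)/(d@n))
            X=np.array(X)-g;a=X@u;z=X[:,2];r=np.hypot(a,z)
            print(cam,"n",len(a),"along",a.mean().round(4),"z",z.mean().round(4),"angle down",np.degrees(np.arctan2(-z.mean(),a.mean())).round(1),"rmax",r.max().round(4))
E
python3 -c "
from ang import *
look('l1');delta(.4876,.0582,.23,-81)"
```

```text
time_s: 7.85
tcp_pos: [0.5108, 0.3341, 0.0033]
eef_rot: [-180.0, -0.0, -30.2]
contact_force: [-1.2, -0.3, 2.7]
gripper_width: 0.0581
gripper_force: 40.0
time_s: 8.85
tcp_pos: [0.5122, 0.3353, 0.203]
eef_rot: [-179.6, -0.1, -30.2]
contact_force: [0.2, 0.4, -3.4]
gripper_width: 0.0578
gripper_force: 40.0
side n 96 along 0.0857 z -0.0099 angle down 6.6 rmax 0.132
tcp [0.5102 0.3338 0.1984] [-180.     0.   -30.3] t 8.95 F [ 0.6 -0.3 -4.3] w 0.0575 | total [ 0.796  1.663 -0.211] spin 0.141 rows>= 4.7
```

```bash
python3 -m inch '0.16 0.333 -0.05 0 0.4;0.16 0.333 -0.05 0 0.4;0.16 0.333 0 0 0.4;0.16 0.333 0 0 0.4;0.156 0.33 0 0 0.4;0 0 0 0.028 0.4;0 0 0 0.028 0.4;0 0 0 0.028 0.4'; python3 -m inch '0 0 0 0.028 0.4;0 0 0 0.028 0.4;0 0 0 0.001 0.4;0 0 0.1 0 0.4;0 0 0.1 0 0.4;0 0 0 0 0.4;0 0 0 0 0.4;0 0 0 0 0.4'
python3 -c "
from ang import *
look('l2');delta(.4876,.0582,.119,-81)"
```

```text
time_s: 9.95
tcp_pos: [0.4872, 0.0577, 0.2115]
eef_rot: [179.8, 0.0, -60.9]
contact_force: [0.5, -0.4, -3.6]
gripper_width: 0.0574
gripper_force: 40.0
time_s: 10.95
tcp_pos: [0.4886, 0.0586, 0.1835]
eef_rot: [-180.0, 0.0, -81.0]
contact_force: [-0.0, 0.3, -2.4]
gripper_width: 0.0576
gripper_force: 40.0
scene n 74 along 0.1183 z -0.0101 angle down 4.9 rmax 0.1445
side n 143 along 0.0813 z -0.0056 angle down 3.9 rmax 0.136
tcp [0.4886 0.0586 0.1835] [-180.    0.  -81.] t 11.05 F [ 0.9  0.4 -2.6] w 0.0582 | total [0.001 0.007 0.43 ] spin 0.0 rows>= 1.0
```

```bash
python3 -m inch '0 0 0.1 0 0.4;0 0 0.1 0 0.4;0 0 0.1 0 0.4;0 0 0.05 0 0.4;0 0 0.04 0 0.4;0 0 0 0 0.4;0 0 0 0 0.4;0 0 0 0 0.4' 40;  python3 -m inch '0 0 0.01 0 0.4;0 0 0 0 0.4;0 0 0 0 0.4;0 0 0 0 0.4;0 0 0 0 0.4;0 0 0 0 0.4;0 0 0 0 0.4;0 0 0 0 0.4' 8
python3 -c "
from ang import *
look('l3');delta(.4876,.0582,.119,-81)"
```

```text
time_s: 12.05
tcp_pos: [0.4886, 0.0586, 0.125]
eef_rot: [-180.0, 0.0, -81.0]
contact_force: [0.5, 0.4, -3.8]
gripper_width: 0.058
gripper_force: 40.0
time_s: 13.05
tcp_pos: [0.4883, 0.0585, 0.1231]
eef_rot: [180.0, 0.0, -81.0]
contact_force: [0.5, 0.6, -3.4]
gripper_width: 0.0579
gripper_force: 8.0
scene n 82 along 0.116 z -0.0115 angle down 5.7 rmax 0.1459
side n 138 along 0.0826 z -0.0057 angle down 4.0 rmax 0.1385
side n 141 along -0.1147 z -0.625 angle down 100.4 rmax 0.8101
tcp [0.4883 0.0585 0.1231] [-180.    0.  -81.] t 13.15 F [-0.   0.2 -3.5] w 0.058 | total [0.001 0.005 0.027] spin 0.0 rows>= 0.1
```

```bash
python3 -m inch '0 0 0.01 0 0.4;0 0 0 0 0.4;0 0 0 0 0.4;0 0 0 0 0.4;0 0 0 0 0.4;0 0 0 0 0.4;0 0 0 0 0.4;0 0 0 0 0.4' 3
python3 -c "
from ang import *
look('l4');delta(.4876,.0582,.119,-81)"
```

```text
time_s: 14.15
tcp_pos: [0.4883, 0.0584, 0.1216]
eef_rot: [180.0, 0.0, -81.0]
contact_force: [0.3, -0.3, -2.6]
gripper_width: 0.0579
gripper_force: 3.0
scene n 79 along 0.1173 z -0.014 angle down 6.8 rmax 0.1473
side n 140 along 0.0831 z -0.0061 angle down 4.2 rmax 0.1387
side n 175 along -0.1218 z -0.634 angle down 100.9 rmax 0.8326
tcp [0.4883 0.0584 0.1216] [180.  -0. -81.] t 14.25 F [ 0.1 -1.  -2.9] w 0.058 | total [0.001 0.005 0.017] spin 0.0 rows>= 0.0
```

Gravity doesn't swing the handle even at 3 N. So I will roll the head down the saddle: go uphill along the slope, find contact, then roll downhill with a light grip.

```bash
python3 -m inch '-0.028 0 -0.028 0 0.4;-0.029 0 -0.029 0 0.4;0 0 0 0 0.4;0 0 0 0 0.4;0 0 0.01 0 0.4;0 0 0 0 0.4;0 0 0.01 0 0.4;0 0 0 0 0.4' 8
python3 -m inch '0 0 0.01 0 0.4;0 0 0 0 0.4;0 0 0 0 0.4;0 0 0 0 0.4;0 0 0 0 0.4;0 0 0 0 0.4;0 0 0 0 0.4;0 0 0 0 0.4' 8
python3 -c "
from ang import *
look('l5');delta(.4876,.0582,.119,-81)"
```

```text
time_s: 15.25
tcp_pos: [0.4872, 0.0664, 0.1278]
eef_rot: [-180.0, -0.0, -81.0]
contact_force: [-2.1, -2.7, 6.3]
gripper_width: 0.058
gripper_force: 8.0
time_s: 16.25
tcp_pos: [0.4873, 0.0661, 0.1264]
eef_rot: [-180.0, -0.1, -81.0]
contact_force: [-1.9, -4.2, 7.4]
gripper_width: 0.0582
gripper_force: 8.0
scene n 63 along 0.1167 z -0.0199 angle down 9.7 rmax 0.1457
side n 144 along 0.0817 z -0.012 angle down 8.4 rmax 0.1375
side n 120 along -0.1057 z -0.6245 angle down 99.6 rmax 0.7992
tcp [0.4872 0.0662 0.1264] [-1.8e+02 -1.0e-01 -8.1e+01] t 16.35 F [-2.  -3.1  6.9] w 0.0579 | total [0.053 0.006 0.049] spin 0.0001 rows>= 0.2
```

```bash
python3 -m inch '0.008 0 0.01 0 0.4;0.008 0 0.01 0 0.4;0.008 0 0.01 0 0.4;0.008 0 0.008 0 0.4;0.008 0 0.008 0 0.4;0.008 0 0.008 0 0.4;0.008 0 0.008 0 0.4;0 0 0 0 0.4' 4
python3 -c "
from ang import *
look('l6');delta(.4876,.0582,.119,-81)"
```

```text
time_s: 17.35
tcp_pos: [0.4881, 0.0585, 0.116]
eef_rot: [180.0, -0.0, -81.0]
contact_force: [0.5, -0.3, -3.0]
gripper_width: 0.0582
gripper_force: 4.0
side n 149 along 0.0707 z -0.0464 angle down 33.3 rmax 0.1329
side n 199 along -0.1331 z -0.6407 angle down 101.7 rmax 0.8645
tcp [0.4881 0.0585 0.116 ] [180.  -0. -81.] t 17.45 F [ 0.7 -0.7 -2.1] w 0.058 | total [ 0.002  0.004 -0.02 ] spin -0.0 rows>= 0.0
```

```bash
python3 -m inch '0 0 0.01 0 0.4;0 0 0.01 0 0.4;0.008 0 0.008 0 0.4;0.008 0 0.008 0 0.4;0 0 0 0 0.4;0 0 0 0 0.4;0 0 0 0 0.4;0 0 0 0 0.4' 3
python3 -c "
from ang import *
look('l7');delta(.4876,.0582,.119,-81)"
```

```text
time_s: 18.45
tcp_pos: [0.4887, 0.0564, 0.1109]
eef_rot: [-180.0, 0.0, -81.0]
contact_force: [-1.9, 3.1, 1.1]
gripper_width: 0.0577
gripper_force: 3.0
side n 136 along 0.067 z -0.0472 angle down 35.2 rmax 0.1292
side n 220 along -0.1466 z -0.648 angle down 102.7 rmax 0.8871
tcp [0.4888 0.0564 0.1109] [-180.    0.  -81.] t 18.55 F [-1.9  3.8  0.9] w 0.0583 | total [-0.013  0.006 -0.054] spin 0.0 rows>= 0.1
```

```bash
cat > fit.py <<'E'
from h import *
def fit(x0=None,y0=None,yaw=None,cams=("side","scene")):
    """line of handle in vertical mallet plane through (x0,y0), yaw; world along/z of ends"""
    s=get_state();p=s["tcp_pos"]
    if x0 is None:x0,y0,yaw=p[0],p[1],s["eef_rot"][2]
    w=np.radians(yaw);g=np.array([x0,y0,0]);u=np.array([np.cos(w),np.sin(w),0]);n=np.array([-u[1],u[0],0])
    for cam in cams:
        c=capture(cam);h=cv2.cvtColor(c["color"],cv2.COLOR_BGR2HSV)
        m=((h[...,0]<19)&(h[...,0]>8)&(h[...,1]>85)&(h[...,2]>110))
        X=[]
        for v in np.argwhere(m)[:,::-1]:
            o,d=ray(c,v);q=o+d*((g-o)@n)/(d@n)-g
            if abs(q@u-.05)<.12 and 0<q[2]<.3:X.append((q@u,q[2]))
        X=np.array(X,np.float32)
        if len(X)<20:print(cam,"few",len(X));continue
        l=cv2.fitLine(X,cv2.DIST_HUBER,0,.003,.003).ravel();
        if l[0]<0:l[:2]*=-1
        t=(X-l[2:])@l[:2];a=l[2:]+l[:2]*np.percentile(t,1);b=l[2:]+l[:2]*np.percentile(t,99)
        print(cam,len(X),"down deg",np.degrees(np.arctan2(-l[1],l[0])).round(1),"upper",a.round(4),"lower",b.round(4))
E
python3 -c "
from fit import *
fit(.4876,.0582,-81)
c=capture('side');p=proj(c,[.49,.03,.1]);print(p);im=c['color'];x,y=int(p[0])-60,int(p[1])-60
a=cv2.resize(im[y:y+120,x:x+120],None,fx=3.3,fy=3.3,interpolation=cv2.INTER_CUBIC)
c=capture('scene');p=proj(c,[.49,.03,.1]);im=c['color'];x,y=int(p[0])-60,int(p[1])-60
b=cv2.resize(im[y:y+120,x:x+120],None,fx=3.3,fy=3.3,interpolation=cv2.INTER_CUBIC)
cv2.imwrite('pics/l8.png',np.hstack([a,b]))
"
```

```text
side 136 down deg 42.2 upper [0.0297 0.1192] lower [0.1036 0.0523]
scene few 6
[299.17390586 218.70291721]
```

View pics/l8.png

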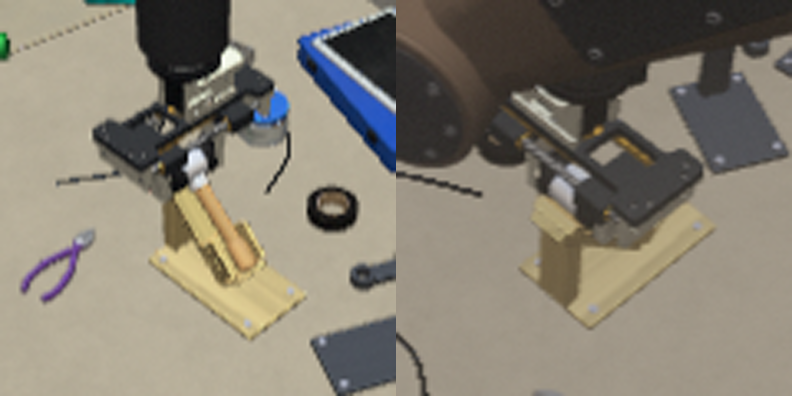

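The view shows the handle lying down the rest with the butt in the trough (side half, (240,262)) and the head over the saddle. Now release, back off upward and check how it sits.

```bash
python3 -m inch '-0.006 0 0 0 0.4;0 0 0 0 0.4;0 0 0 0 0.72;0 0 0 0 0.8;0 0 0 0 1;0 0 0 0 1;0 0 0 0 1;0 0 0 0 1' 
python3 -c "
from fit import *
fit(.4876,.0582,-81)"
python3 -m inch '0 0 -0.3 0 1;0 0 -0.3 0 1;0 0 0 0 1;-0.3 0 0 0 1;-0.1 0 0 0 1;0 0 0 0 1;0 0 0 0 1;0 0 0 0 1'
python3 - <<'E'
from fit import *
fit(.4876,.0582,-81)
delta(.4876,.0582,.13,-81)
np.set_printoptions(precision=4,suppress=True)
for n in("wrist","scene","side"):
    c=capture(n);im=c["color"];cv2.imwrite(f"pics/r_{n}.png",im);h=cv2.cvtColor(im,cv2.COLOR_BGR2HSV);H=proj(c,[.4876,.0582,.135]);print(n,"pred head",H)
    for nm,m in(("dark",h[...,2]<75),("white",(h[...,1]<45)&(h[...,2]>165))):
        N,l,s,ce=cv2.connectedComponentsWithStats(m.astype(np.uint8))
        for k in range(1,N):
            if s[k,4]>25 and np.hypot(*(ce[k]-H))<45: print(nm,s[k],ce[k],onz(c,ce[k],.135))
E
```

```text
time_s: 19.75
tcp_pos: [0.4885, 0.0571, 0.1109]
eef_rot: [180.0, -0.0, -81.0]
contact_force: [-0.1, -0.8, -0.4]
gripper_width: 0.0875
gripper_force: 0.0
side 138 down deg 42.2 upper [0.0298 0.1193] lower [0.1036 0.0523]
scene few 4
time_s: 20.85
tcp_pos: [0.4791, 0.1157, 0.2007]
eef_rot: [180.0, -0.0, -81.0]
contact_force: [-1.2, -0.3, 0.4]
gripper_width: 0.0876
gripper_force: 0.0
side 142 down deg 42.7 upper [0.0293 0.1187] lower [0.1026 0.0511]
scene 77 down deg 51.2 upper [-0.0658  0.2512] lower [0.1096 0.0328]
tcp [0.4792 0.1159 0.2008] [180.  -0. -81.] t 20.95 F [-0.3 -1.2  0.7] w 0.0877 | total [0.388 0.005 0.472] spin -0.0001 rows>= 1.5
wrist pred head [320.8385 139.8323]
dark [282 113  18  46 744] [290.1868 135.2984] [0.5122 0.0585 0.135 ]
dark [340 112  18  47 748] [348.9144 134.9639] [0.4661 0.051  0.135 ]
white [ 299  101   42   57 2030] [319.631  131.8015] [0.4895 0.0522 0.135 ]
scene pred head [344.2256 215.8309]
dark [314 193  17  15 117] [320.0171 201.6239] [0.5659 0.0846 0.135 ]
dark [286 210  31   7  35] [300.9143 212.4571] [0.5618 0.1492 0.135 ]
dark [347 216  11  11  65] [352.2923 221.2615] [0.4606 0.0511 0.135 ]
side pred head [294.0607 207.4588]
dark [291 169   4  12  42] [292.5476 174.5   ] [0.5902 0.2223 0.135 ]
dark [286 206  10  11  68] [290.6618 211.0147] [0.4673 0.0496 0.135 ]
```

The mallet stayed put on release: the faces sit evenly about (0.489,0.055), with the head at 9°, square across the rest. Now take it afresh by the faces, slightly beyond the head's axis.

```bash
python3 -m inch '0.2 0 0 0 1;0.186 0 0 0 1;0 0 0.2 0 1;0 0 0.2 0 1;0 0 0.139 0 1;0 0 0 0 1;0 0 0 0 1;0 0 0 0 1' 
python3 -c "
from h import *
delta(.4886,.0588,.12,-81)"
python3 -m inch '0 0 0 0 0.4;0 0 0 0 0.4;0 0 0 0 0.4;0 0 0 0 0.4;0 0 0 0 0.4;0 0 0 0 0.4;0 0 0 0 0.4;0 0 0 0 0.4' 10
python3 -c "
from fit import *
fit(.4876,.0582,-81)
delta(.4886,.0588,.12,-81)"
```

```text
time_s: 22.1
tcp_pos: [0.4889, 0.0595, 0.1211]
eef_rot: [-179.9, 0.0, -81.0]
contact_force: [0.1, 0.5, 0.1]
gripper_width: 0.0879
gripper_force: 0.0
tcp [0.4889 0.0595 0.1211] [-179.9    0.   -81. ] t 22.1 F [0.1 0.5 0.1] w 0.0879 | total [0.005 0.002 0.007] spin 0.0001 rows>= 0.0
time_s: 23.1
tcp_pos: [0.4882, 0.0592, 0.1201]
eef_rot: [-180.0, -0.0, -81.0]
contact_force: [-0.2, -0.5, 1.7]
gripper_width: 0.0579
gripper_force: 10.0
side 139 down deg 41.8 upper [0.0295 0.1189] lower [0.1037 0.0525]
scene few 6
tcp [0.4882 0.0592 0.1201] [-180.    0.  -81.] t 23.2 F [0.8 0.5 2. ] w 0.0578 | total [ 0.003 -0.002  0.001] spin 0.0 rows>= 0.0
```

```bash
python3 -m inch '0.04 0 -0.042 0 0.4;0.043 0 -0.038 0 0.4;0.045 0 -0.036 0 0.4;0.045 0 -0.034 0 0.4;0.05 0 -0.028 0 0.4;0.05 0 -0.025 0 0.4;0.052 0 -0.022 0 0.4;0.052 0 -0.02 0 0.4' 8
python3 -c "
from fit import *
fit()
delta(.4886,.0588,.12,-81)"
```

```text
time_s: 24.2
tcp_pos: [0.4972, 0.0028, 0.1572]
eef_rot: [-180.0, 0.0, -81.0]
contact_force: [-1.5, 1.2, 1.9]
gripper_width: 0.0582
gripper_force: 8.0
side 136 down deg 73.1 upper [0.0061 0.1889] lower [0.0495 0.0463]
scene 24 down deg 40.2 upper [-0.0005  0.0978] lower [0.0717 0.0367]
tcp [0.4973 0.0026 0.1572] [-180.   -0.  -81.] t 24.3 F [-1.7  1.9  3.2] w 0.058 | total [-0.379 -0.001  0.248] spin -0.0001 rows>= 1.1
```

```bash
python3 -m inch '0.055 0 -0.016 0 0.4;0.055 0 -0.012 0 0.4;0.055 0 -0.008 0 0.4;0.056 0 -0.002 0 0.4;0 0 0 0 0.4;0 0 0 0 0.4;0 0 0 0 0.4;0 0 0 0 0.4' 8
python3 -c "
from fit import *
fit()
delta(.4886,.0588,.12,-81)"
```

```text
time_s: 25.3
tcp_pos: [0.5027, -0.0301, 0.163]
eef_rot: [-180.0, -0.0, -81.0]
contact_force: [-1.0, 0.4, 5.8]
gripper_width: 0.0581
gripper_force: 8.0
side 118 down deg 89.9 upper [0.0156 0.2373] lower [0.0158 0.0439]
scene 28 down deg 58.8 upper [-0.0469  0.1689] lower [0.0363 0.0318]
tcp [ 0.5027 -0.0301  0.163 ] [-180.   -0.  -81.] t 25.4 F [-1.6  1.2  5.6] w 0.0578 | total [-0.6   -0.     0.287] spin 0.0 rows>= 1.6
```

```bash
python3 -m inch '0 0 0 0 0.4;0 0 0 0 0.4;0 0 -0.1 0 0.4;0 0 -0.2 0 0.4;0 0 -0.3 0 0.4;0 0 -0.3 0 0.4;0 0 -0.05 0 0.4;0 0 0 0 0.4' 25
python3 - <<'E'
from fit import *
s=get_state();p=s["tcp_pos"];w=np.radians(s["eef_rot"][2]);u=np.array([np.cos(w),np.sin(w),0]);n=np.array([-u[1],u[0],0]);g=p+[0,0,.0188]
for cam in("side","scene"):
    c=capture(cam);cv2.imwrite(f"pics/v_{cam}.png",c["color"]);h=cv2.cvtColor(c["color"],cv2.COLOR_BGR2HSV)
    m=((h[...,0]<19)&(h[...,0]>8)&(h[...,1]>85)&(h[...,2]>110)).astype(np.uint8)
    N,l,st,ce=cv2.connectedComponentsWithStats(m)
    print(cam,"proj g",proj(c,g),"butt",proj(c,p+[0,0,-.115]))
    for k in range(1,N):
        if st[k,4]<30: continue
        if np.hypot(*(ce[k]-proj(c,p+[0,0,-.06])))>40: continue
        X=[]
        for v in np.argwhere(l==k)[:,::-1]:
            o,d=ray(c,v);q=o+d*((g-o)@n)/(d@n)-g;X.append((q@u,q[2]))
        X=np.array(X,np.float32);L=cv2.fitLine(X,cv2.DIST_HUBER,0,.003,.003).ravel()
        if L[1]>0:L[:2]*=-1
        print(st[k],"angle",np.degrees(np.arctan2(-L[1],L[0])),"top",X[np.argmax(X[:,1])],"bottom",X[np.argmin(X[:,1])],"mean",X.mean(0))
delta(.5244,-.3338,.31,-165)
E
```

```text
time_s: 26.4
tcp_pos: [0.502, -0.0295, 0.3049]
eef_rot: [-180.0, 0.0, -81.0]
contact_force: [-0.6, 0.7, -3.8]
gripper_width: 0.0582
gripper_force: 25.0
side proj g [312.17948708 176.75129863] butt [311.76904848 208.121224  ]
[311 187   8  25 127] angle 84.516335 top [ 0.01325381 -0.03389395] bottom [ 0.0107533 -0.1398675] mean [ 0.01253649 -0.08911905]
scene proj g [373.30412987 147.68803445] butt [368.5868395  185.46916075]
tcp [ 0.5014 -0.0295  0.3034] [179.8   0.  -81. ] t 26.5 F [-0.3  0.5 -3.2] w 0.0581 | total [ 2.027  0.165 -0.044] spin 0.2333 rows>= 7.8
```

```bash
python3 -m inch '0.338 0.027 -0.01 0 0.4;0.338 0.027 -0.01 0 0.4;0.338 0.027 -0.01 0 0.4;0.338 0.027 -0.01 0 0.4;0.338 0.027 -0.01 0 0.4;0.337 0.027 0 0 0.4;0 0 0 0.028 0.4;0 0 0 0.028 0.4' 25
python3 -m inch '0 0 0 0.028 0.4;0 0 0 0.028 0.4;0 0 0 0.028 0.4;0 0 0 0.028 0.4;0 0 0 0.028 0.4;0 0 0 0.028 0.4;0 0 0 0.018 0.4;0 0 0 0 0.4' 25
cat > butt.py <<'E'
from h import *
def handle():
    s=get_state();p=s["tcp_pos"];w=np.radians(s["eef_rot"][2]);u=np.array([np.cos(w),np.sin(w),0]);n=np.array([np.sin(w),-np.cos(w),0]);g=p+[0,0,.0188]
    for cam in("wrist","side","scene"):
        c=capture(cam);cv2.imwrite(f"pics/b{s['time_s']:.1f}_{cam}.png",c["color"]);h=cv2.cvtColor(c["color"],cv2.COLOR_BGR2HSV)
        m=((h[...,0]<20)&(h[...,0]>7)&(h[...,1]>80)&(h[...,2]>70)).astype(np.uint8)
        q=proj(c,p+[0,0,-.07]);N,l,st,ce=cv2.connectedComponentsWithStats(m);print(cam,"expect mid",q.round(1),"butt",proj(c,g-[0,0,.136]).round(1))
        for k in range(1,N):
            if st[k,4]<25 or np.hypot(*(ce[k]-q))>80:continue
            v=np.argwhere(l==k)[:,::-1];print("  box",st[k],"c",ce[k].round(1),"rect",cv2.minAreaRect(v.astype(np.float32)))
E
python3 -c "
from butt import *
handle();delta(.5244,-.3338,.31,-168)"
```

```text
time_s: 27.5
tcp_pos: [0.525, -0.3342, 0.3097]
eef_rot: [179.7, 0.0, -101.6]
contact_force: [0.7, 0.6, -3.7]
gripper_width: 0.058
gripper_force: 25.0
time_s: 28.5
tcp_pos: [0.5254, -0.3333, 0.3106]
eef_rot: [179.9, -0.1, -168.1]
contact_force: [0.0, -0.2, -2.7]
gripper_width: 0.0581
gripper_force: 25.0
wrist expect mid [319.6 208.2] butt [319.5 195.1]
  box [308 169  26  50 991] c [320.2 193.7] rect ((320.21649169921875, 193.23709106445312), (25.246658325195312, 48.49538040161133), 2.6025619506835938)
side expect mid [380.8 250.6] butt [378.8 261.3]
  box [336 216   8   6  28] c [340.  217.7] rect ((339.99053955078125, 217.78302001953125), (7.554830074310303, 4.532897472381592), 15.945395469665527)
  box [373 239  14  27 183] c [378.9 252.8] rect ((378.8235168457031, 252.20590209960938), (8.00367546081543, 27.163990020751953), 14.03624439239502)
scene expect mid [448.9 126.1] butt [445.2 138.8]
tcp [ 0.5256 -0.3334  0.3116] [ 1.80e+02 -1.00e-01 -1.68e+02] t 28.65 F [ 0.1  0.3 -2.6] w 0.0577 | total [ 0.009 -0.001  0.011] spin 0.0 rows>= 0.0
```

Run:
```python
from h import *
c=capture("wrist");s=get_state();p=s["tcp_pos"];w=np.radians(s["eef_rot"][2]);u=np.array([np.cos(w),np.sin(w),0]);n=np.array([np.sin(w),-np.cos(w),0])
h=cv2.cvtColor(c["color"],cv2.COLOR_BGR2HSV);m=((h[...,0]<20)&(h[...,0]>7)&(h[...,1]>80)&(h[...,2]>70))
m[:,:300]=0;m[:,345:]=0;m[:160]=0;m[225:]=0
for z in(.19,.197):
  e=onz(c,(320.5,168.5),z)-p;print(z,"far edge u",e@u,"n",e@n)
for r in range(168,222,4):
  x=np.where(m[r])[0];print(r,x.min(),x.max(),end=" | ")
# ring in wrist
print("ring px",proj(c,[.5244,-.3338,.14]))
# side: handle axis in u-z plane
c=capture("side");h=cv2.cvtColor(c["color"],cv2.COLOR_BGR2HSV);m=((h[...,0]<20)&(h[...,0]>7)&(h[...,1]>80)&(h[...,2]>70))
print()
for r in range(238,268,3):
  x=np.where(m[r,365:392])[0]+365
  if len(x):
    o,d=ray(c,(x.mean(),r));q=o+d*((p-o)@n)/(d@n)-p;print(r,x.min(),x.max(),"u",(q@u).round(4),"z",q[2].round(4))
```

```text
0.19 far edge u 0.0268650658795373 n 0.0009259264470519145
0.197 far edge u 0.02791325701677473 n 0.0009003229167082745Traceback (most recent call last):
  File "<stdin>", line 8, in <module>
    return umr_minimum(a, axis, None, out, keepdims, initial, where)
ValueError: zero-size array to reduction operation minimum which has no identity
```

```bash
python3 -m inch '-0.088 -0.008 0 0 0.4;0 0 0.1 0 0.4;0 0 0.1 0 0.4;0 0 0.1 0 0.4;0 0 0 0 0.4;0 0 0.03 0 0.4;0 0 0.03 0 0.4;0 0 0 0 0.4' 12
python3 -c "
from h import *
delta(.5388,-.3318,.25,-168)"
python3 -m inch '0 0 0.02 0 0.4;0 0 0 0 0.4;0 0 0.02 0 0.4;0 0 0 0 0.4;0 0 0.02 0 0.4;0 0 0 0 0.4;0 0 0 0 0.4;0 0 0 0 0.4' 12
python3 -c "
from h import *
delta(.5388,-.3318,.25,-168);print(get_state()['moment'])"
```

```text
time_s: 29.7
tcp_pos: [0.5389, -0.3319, 0.2583]
eef_rot: [180.0, -0.0, -168.1]
contact_force: [-0.5, 1.2, -2.0]
gripper_width: 0.0578
gripper_force: 12.0
tcp [ 0.5389 -0.3319  0.2583] [ 180.    -0.  -168.1] t 29.7 F [-0.5  1.2 -2. ] w 0.0578 | total [0.    0.001 0.056] spin -0.0003 rows>= 0.1
time_s: 30.7
tcp_pos: [0.5391, -0.3318, 0.2494]
eef_rot: [180.0, 0.0, -168.1]
contact_force: [1.6, 1.0, -3.0]
gripper_width: 0.0578
gripper_force: 12.0
tcp [ 0.5391 -0.3318  0.2494] [ 180.     0.  -168.1] t 30.7 F [ 1.6  1.  -3. ] w 0.0578 | total [ 0.002  0.001 -0.004] spin -0.0003 rows>= 0.0
[ 0.44422125 -0.45727893 -0.00093466]
```

```bash
python3 -m inch '0 0 0.03 0 0.4;0 0 0.03 0 0.4;0.015 0 0.02 0 0.4;0.015 0 0.02 0 0.4;0.015 0 0.02 0 0.4;0.015 0 0.02 0 0.4;0 0 0 0 0.4;0 0 0 0 0.4' 8
python3 -c "
from butt import *
delta(.5244,-.3338,.146,-168);handle()"
```

```text
time_s: 31.7
tcp_pos: [0.5299, -0.3338, 0.2284]
eef_rot: [180.0, -0.0, -168.1]
contact_force: [-0.3, 0.2, -4.0]
gripper_width: 0.0585
gripper_force: 8.0
tcp [ 0.5299 -0.3338  0.2284] [ 180.    -0.  -168.1] t 31.7 F [-0.3  0.2 -4. ] w 0.0585 | total [0.036 0.008 0.549] spin -0.0003 rows>= 1.3
wrist expect mid [319.7 208.1] butt [319.7 194.9]
  box [308 184  25  38 753] c [320.1 201.9] rect ((320.2381591796875, 202.23919677734375), (36.46235275268555, 24.156875610351562), 87.39744567871094)
side expect mid [378.5 268.3] butt [376.6 278. ]
  box [336 216   8   6  26] c [339.8 217.8] rect ((339.95281982421875, 217.91510009765625), (7.554830074310303, 4.258177280426025), 15.945395469665527)
  box [374 258  10  19 112] c [378.7 267.6] rect ((378.41998291015625, 267.05999755859375), (7.35391092300415, 18.10193634033203), 8.13010311126709)
scene expect mid [441.6 146.9] butt [438.3 158.3]
```

```bash
python3 -m inch '0.01 0 0.04 0 0.4;0.01 0 0.04 0 0.4;0.008 0.004 0.05 0 0.4;0.008 0.004 0.05 0 0.4;0 0 0.06 0 0.4;0 0 0.06 0 0.4;0 0 0 0 0.4;0 0 0 0 0.4' 8
python3 -c "
from butt import *
delta(.5244,-.3338,.146,-168);handle()"
```

```text
time_s: 32.85
tcp_pos: [0.5249, -0.3339, 0.1837]
eef_rot: [-180.0, 0.0, -168.1]
contact_force: [0.2, 0.7, -3.6]
gripper_width: 0.0579
gripper_force: 8.0
tcp [ 0.5249 -0.3339  0.1837] [-180.     0.  -168.1] t 32.85 F [ 0.2  0.7 -3.6] w 0.0579 | total [0.003 0.001 0.251] spin -0.0003 rows>= 0.6
wrist expect mid [319.8 208. ] butt [319.8 194.8]
  box [309 182  22  12 182] c [319.6 187.9] rect ((319.3414001464844, 187.303466796875), (10.62868595123291, 21.198650360107422), 86.633544921875)
  box [309 203  23  19 339] c [320.2 211.6] rect ((320.0, 212.0), (22.0, 18.0), 0.0)
side expect mid [375.5 278.3] butt [373.7 287.5]
  box [336 216   9   6  29] c [340.1 217.8] rect ((340.32073974609375, 217.8773651123047), (8.241633415222168, 4.532897472381592), 15.945394515991211)
  box [374 268   8   8  40] c [377.2 271.9] rect ((377.423095703125, 271.8846130371094), (5.88348388671875, 7.0601806640625), 11.309932708740234)
  box [371 280   8  11  71] c [374.3 284.8] rect ((374.5, 285.0), (10.0, 7.0), 90.0)
scene expect mid [439.6 158.7] butt [436.4 169.5]
  box [502 154  16  16  60] c [510.2 159.8] rect ((510.8926086425781, 158.77517700195312), (18.023101806640625, 10.404245376586914), 55.00798034667969)
  box [491 204  15   7  28] c [498.6 206.6] rect ((498.3000793457031, 206.4000244140625), (15.205260276794434, 4.919349670410156), 26.56505012512207)
```

The ring now crosses the handle in both views, with wood showing above and below it, so it is through. Lower on until the head is caught, then release.

```bash
python3 -m inch '0 0 0.06 0 0.4;0 0 0.06 0 0.4;0 0 0.05 0 0.4;0 0 0.03 0 0.4;0 0 0.02 0 0.4;0 0 0.02 0 0.4;0 0 0.01 0 0.4;0 0 0 0 0.4' 8
python3 -c "
from h import *
delta(.5244,-.3338,.146,-168)"
```

```text
time_s: 34.0
tcp_pos: [0.5247, -0.3338, 0.1461]
eef_rot: [-180.0, 0.0, -168.1]
contact_force: [0.4, -0.1, -3.0]
gripper_width: 0.0578
gripper_force: 8.0
tcp [ 0.5247 -0.3338  0.1461] [-180.     0.  -168.1] t 34.0 F [ 0.4 -0.1 -3. ] w 0.0578 | total [0.002 0.    0.001] spin -0.0003 rows>= 0.0
```

```bash
python3 -m inch '0 0 0.01 0 0.4;0 0 0.01 0 0.4;0 0 0.01 0 0.4;0 0 0 0 0.4;0 0 0 0 0.4;0 0 0 0 0.4;0 0 0 0 0.4;0 0 0 0 0.4' 5
python3 -c "
from h import *
delta(.5244,-.3338,.146,-168)"
```

```text
time_s: 35.0
tcp_pos: [0.5255, -0.3338, 0.1433]
eef_rot: [-179.9, 0.1, -168.1]
contact_force: [-0.8, 3.8, 5.8]
gripper_width: 0.0579
gripper_force: 5.0
tcp [ 0.5255 -0.3338  0.1433] [-1.799e+02  1.000e-01 -1.681e+02] t 35.0 F [-0.8  3.8  5.8] w 0.0579 | total [ 0.007  0.001 -0.018] spin -0.0002 rows>= 0.0
```

```bash
python3 -m inch '0 0 -0.005 0 0.4;0 0 0 0 0.4;0 0 0 0 0.78;0 0 0 0 0.78;0 0 0 0 0.78;0 0 0 0 0.78;0 0 0 0 0.78;0 0 0 0 0.78' 5
python3 - <<'E'
from butt import *
S=capture("scene");print("bottle base",onz(S,(451,168),.0))
delta(.5244,-.3338,.146,-168);handle()
E
```

```text
time_s: 36.0
tcp_pos: [0.5246, -0.3338, 0.1422]
eef_rot: [180.0, -0.0, -168.1]
contact_force: [0.1, -0.5, 0.1]
gripper_width: 0.0686
gripper_force: 0.0
bottle base [ 0.54501154 -0.44016849  0.        ]
tcp [ 0.5246 -0.3338  0.1422] [-180.    -0.  -168.1] t 36.05 F [0.  0.9 0. ] w 0.0684 | total [ 0.002  0.    -0.025] spin -0.0003 rows>= 0.1
wrist expect mid [319.7 208. ] butt [319.7 194.8]
  box [308 186  25  23 436] c [319.6 197.2] rect ((319.37530517578125, 196.44046020507812), (21.23723793029785, 24.271127700805664), 84.5596694946289)
side expect mid [373.9 286.4] butt [372.2 295.2]
  box [336 216   8   6  27] c [339.9 217.7] rect ((339.95281982421875, 217.91510009765625), (7.554830074310303, 4.258177280426025), 15.945395469665527)
  box [370 280   9  17 104] c [374.  288.3] rect ((374.2294006347656, 288.0688171386719), (6.992132186889648, 16.4746150970459), 16.699243545532227)
scene expect mid [436.8 168.3] butt [433.8 178.7]
  box [  456     0   106   400 13726] c [500.  153.1] rect ((508.50201416015625, 199.4452362060547), (91.52371978759766, 402.45965576171875), 2.093430757522583)
```

```bash
python3 -m inch '0 0 -0.1 0 0.78;0 0 -0.2 0 0.78;0 0 -0.2 0 0.78;0 0 -0.2 0 0.78;0 0 0 0 0.78;0 0 0 0 0.78;0 0 0 0 0.78;0 0 0 0 0.78'
python3 - <<'E'
from h import *
np.set_printoptions(precision=4,suppress=True)
delta(.5244,-.3338,.146,-168)
G=[.5244,-.3338,.159]
for cam in("wrist","side"):
    c=capture(cam);im=c["color"];cv2.imwrite(f"pics/f_{cam}.png",im);h=cv2.cvtColor(im,cv2.COLOR_BGR2HSV);H=proj(c,G);print(cam,H.round(1),"butt exp",proj(c,[.5244,-.3338,.028]).round(1))
    for nm,m,z in(("dark",h[...,2]<75,.159),("white",(h[...,1]<45)&(h[...,2]>165),.17),("wood",(h[...,0]<20)&(h[...,0]>7)&(h[...,1]>80)&(h[...,2]>70),.09)):
        N,l,s,ce=cv2.connectedComponentsWithStats(m.astype(np.uint8))
        for k in range(1,N):
            if 20<s[k,4]<4000 and np.hypot(*(ce[k]-H))<50: print(nm,s[k],ce[k].round(1),onz(c,ce[k],z))
E
```

```text
time_s: 37.2
tcp_pos: [0.5244, -0.3336, 0.2466]
eef_rot: [180.0, -0.1, -168.1]
contact_force: [-0.2, 0.2, -0.4]
gripper_width: 0.0682
gripper_force: 0.0
tcp [ 0.5244 -0.3336  0.2466] [ 180.    -0.1 -168.1] t 37.2 F [-0.2  0.2 -0.4] w 0.0682 | total [ 0.    -0.001  0.67 ] spin -0.0003 rows>= 1.6
wrist [319.5 202.7] butt exp [319.5 177.3]
dark [305 178  47  48 528] [342.  201.7] [ 0.5192 -0.3136  0.159 ]
dark [288 185  16  41 486] [294.5 204.2] [ 0.5306 -0.3562  0.159 ]
white [297 158   6   6  27] [299.5 160.9] [ 0.4887 -0.3588  0.17  ]
white [339 158   6   6  31] [341.6 160.5] [ 0.481  -0.3237  0.17  ]
white [ 303  188   35   36 1208] [319.6 205.9] [ 0.5243 -0.3337  0.17  ]
wood [312 170  16  10 107] [319.4 174.7] [ 0.5104 -0.3369  0.09  ]
side [377.2 269. ] butt exp [372.2 294.7]
dark [ 351  201   74   56 1116] [385.5 228.4] [ 0.6635 -0.224   0.159 ]
dark [359 232  27  33 291] [369.1 245.8] [ 0.567 -0.25   0.159]
dark [345 239   9   6  27] [348.7 241.9] [ 0.5252 -0.1995  0.159 ]
dark [413 248  10  14  91] [418.2 255.6] [ 0.6644 -0.3698  0.159 ]
dark [366 260  10  11  47] [370.4 264.7] [ 0.5189 -0.3096  0.159 ]
dark [370 265  22  24 224] [383.8 276.7] [ 0.5206 -0.3664  0.159 ]
white [378 217  11   8  25] [383.1 220.2] [ 0.6753 -0.1982  0.17  ]
wood [370 280   9  17 103] [374.  288.4] [ 0.5092 -0.348   0.09  ]
```

```bash
python3 -c "
from plant import *
print(close_job())"
```

```text
the job is handed in; nothing more can be done
None
```

The mallet was laid in the rest, let go and taken afresh. It now hangs through the wide ring with its head caught on top, going by the last camera measurements. I handed the job in at about 37 s of the 61 s allowed. The other bench items were not deliberately touched, though I did not re-check them at the end.

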